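# Put the red spanner from the leaning rack away in its case

## Task

Lift the red spanner up and off its peg on the leaning rack, without bumping the lamp above it, and lay it flat in the plywood case: eye down over the orange boss, tail on the black rest block. Set it down, do not let it drop. Then, once you have let go of it, swing the lid fully shut so that its tab drops inside the rim, leaving the other two spanners hanging and everything else where it stands.

Things in the scene. Friction and masses are not known exactly. Their poses are not given: they have to be found in the camera images.
- red_spanner: The one to put away: red flat spanner with steel tail, 131 x 12 mm thick, 0.25 kg, hung by its eye. Origin: eye hole's centre on the back face; +x from tail to eye, z through the thickness (0 to 12 mm). Eye: 52 mm ring, 32 mm hole. Handle 24 mm wide, 22 to 85 mm behind the eye centre; tail 34 mm wide, to 105 mm
- red_spanner_eye (a point): centre of the red spanner's eye hole, at mid thickness
- red_spanner_grip (a point): middle of the red handle, 55 mm from the eye centre, at mid thickness, near the balance point
- red_spanner_tail (a point): middle of the red spanner's tail, 95 mm from the eye centre, at mid thickness
- blue_spanner: To be left hanging: same as the red one but blue
- yellow_spanner: To be left hanging: same as the red one but yellow
- rack: Green fixed open rack, 310 mm wide; its face leans back 35 degrees from vertical, top towards its +x (away from the robot). Origin: on the table, centre of the face's lower edge. Two cross rails, 20 mm high at 130 mm and 25 mm high at 235 mm up the slope, carry the spanners' backs; open space behind the handles. Pegs at y = -90, 0, 90 mm
- peg1 (a point): middle peg, on its axis, 20 mm out from the upper rail's face. All pegs: steel, 8 mm thick, square to the leaning face, the end 38 mm out turned up the slope to 16 mm above the peg's axis. A hung eye must rise 12 to 24 mm up the slope to pass that end, then come away square to the face
- lamp: Lamp tube, 32 mm thick, 310 mm long along the rack's y, fixed above the hanging spanners (118 mm in x, 320 mm up in the rack's frame); origin at the middle of the tube. It blocks a gripper coming straight down
- case: Fixed open plywood case 172 (x) x 122 (y) x 50 mm high, walls and floor 6 mm, the hinge of its lid along the top of its +x end. Origin: under its centre, on the table; z up
- case_boss (a point): centre of the orange boss's foot, on the round black seat (50 mm across, top 26 mm above the table). Boss: 28 mm diameter, 11 mm tall, coned above 5 mm. The spanner's eye goes over it, its underside resting on the seat
- case_rest (a point): middle of the top of the black rest block (24 x 50 mm, same height as the seat), 95 mm from the boss towards the hinge; the tail rests here
- flap (a joint): lid angle in rad: 0 shut, grows as it opens to 2.1; stands open near 1.8 at the start; stiff, stays where it is left (about 0.2 N m to move). Lid 172 x 122 x 6 mm with a 14 mm downturned steel tab 162 mm from the hinge, which drops inside the case's -x rim
- flap_hinge (a point): middle of the hinge line: case's +x end, 50 mm up; the hinge runs along the case's y
- flap_tip (a point): middle of the lid's free edge on its outer face, 172 mm from the hinge
- oil_bottle: bystander, leave alone: yellow oil bottle, 60 mm across, 150 tall; origin under its centre
- tape: bystander, leave alone: white roll of tape, 90 mm across, 30 tall; origin under its centre
- tin: bystander, leave alone: blue tin, 72 mm across, 70 tall; origin under its centre
- mug: bystander, leave alone: white mug, 80 mm across, 90 tall; origin under its centre
- driver: bystander, leave alone: screwdriver, 200 mm, lying along its x; origin under its centre
Things that resemble listed ones, but are neither listed nor needed, are in the scene too. What is shaped like the red_spanner but green or white is not meant.

How it is judged:
By the outcome, as a careful person would: the job done as asked, in the order asked, and still so for the second after the job is handed in, with the robot touching nothing.
It also fails if it takes over 64 s, if anything falls off the work surface, if the arm or the gripper's body presses on something with over 40 N, if the wrist force passes 120 N, or if a joint passes its speed limit or range.

## Robot

A 6-joint arm with a two-finger parallel gripper is mounted at the origin on the work surface. World frame = base frame: x ahead of the robot, y to its left, z up, the work surface at z = 0. Lengths are in m, angles in rad, forces in N, time in s.
With the tool pointing down it reaches from about 0.425 to 0.95 m from the base axis. Payload 14.7 kg.
Tool frame: the origin (TCP) lies at the very end of the fingers, on their centre line; the grasp point (between the pads) lies 19 mm behind it; z points along the fingers, y is the line along which they close (so a half turn about z gives the same grasp; the last joint's range is limited). The gripper opens to 85 mm and grips with 20 to 120 N. Pads are 22 mm wide; open, the fingers measure 114 mm over their backs; the gripper's body (76 mm by 85 mm) begins 54 mm behind the grasp point. The pads swing forward as they close: fully open they stand 13 mm farther back than shut.
Start: joints at [1.168, 0.48, 1.596, -0, 1.065, -0.047], TCP at [0.226, 0.609, 0.231] pointing down, gripper open.
Joint ranges: [-2.75, 2.75], [-0.82, 2.05], [0.23, 2.67], [-1.56, 4.7], [0.09, 2.69], [-2.92, 2.92]. Speed limits (rad/s): [1.89, 1.89, 2.39, 3.01, 3.01, 3.01].

## Interface

Orientations are given as a unit quaternion [x, y, z, w].
In Python, from rig import ctrl gives the robot as it stands. The module is installed in compiled form; this text tells all that it offers.
- The arm moves only by the tool drive_tool, never from a script. Its argument "motion" is a list of rows, each an object of numbers: "x", "y", "z": the shift along the tool's x, y, z in m; "rx", "ry", "rz": the turn, a rotation vector about the tool's x, y, z in rad. A call has 1 to 8 rows; each row is the pose to reach, as a shift and turn from the pose commanded when the call began, along the tool's axes at that moment; what a row does not reach only later rows make up. A row lasts 1/8 s, in which the tool goes at most 62.5 mm and 10.7 degrees, less where a joint would pass 70% of its speed; a pose out of reach is approached as far as the arm can. A call with a gripper value outside its range is refused whole. "grip" is the finger opening in m, from 0 to 0.0854, set as the call begins (left out, the last holds). The fingers move at their own pace and stop on an object; the grip force is fixed at half the most. Time passes only in rows, so rows that repeat a pose let the fingers close. It gives the time, the measured TCP pose, the force, the opening and the grip force at its end, in the units of the state.
- ctrl.get_state(): the state, without advancing time (a new reading comes with each control period).
- ctrl.capture(name): name is "scene" or "side" or "wrist"; returns a dict with "color" (400x640x3 uint8, blue, green, red), "depth" (400x640 float32, m along the optical axis (not along the pixel's ray), 0 where there is no reading), "fx", "fy", "cx", "cy" (pixels), "R" (3x3) and "t" (3): a world point X has camera coordinates R X + t; the wrist camera has in their place "mount" (4x4, takes a point from camera to tool coordinates, whose origin is the TCP and whose axes are the flange's). Camera axes: x right, y down, z forward; pixel columns grow to the right and rows downward; lengths in m; the calibration is good to about 2 mm. The wrist camera is an equidistant fisheye: a pixel r from the principal point sees the ray r / f radians off the axis. A picture is of the moment at which its call begins: read the wrist's pose just before it.
- ctrl.sign_off(): hands the job in; it is judged then, once.
Trained networks look in a picture, given as the dict that the camera call returned (one of the last four; its "shot" number tells which), for a name from the list of things; names that differ only in an ending like _2 or _b are one class to them, and where a whole thing is asked for, a point or a joint stands for the part that bears it (a point fixed in the world has none). Each returns a list of dicts, best first, with "confidence" (0 to 1); they miss things now and then, are a little off and sometimes report something else, mostly with a low value. They report only what shows in the picture. A call takes as long as a camera call. They do not tell look-alikes from the thing itself.
- ctrl.find_in(picture, name): "box" ([centre column, centre row, width, height] in pixels, round what is visible of it).
- ctrl.outline_of(picture, name): "pixels" (400x640 bool, what is visible of it) and "box" ([centre column, centre row, width, height] in pixels, round what is visible of it).
- ctrl.place_of(picture, name): "position" ([column, row] in pixels: a listed point, or the origin of a listed thing).
The state is a dict: "time": time; "joint_pos": joint angles; "qd": joint speeds; "joint_efforts": joint torques, N m; "eef_pos": TCP position; "tcp_rot": TCP orientation; "contact_force": force on the tool from outside, world axes, zero at the start; "torque": the same for the moment, N m; "grip_width": finger opening in m; "gripper_force": force on a finger pad.
Only numpy, scipy, OpenCV 4.12 (cv2) and the standard library are available. Lean on these libraries where they do the work, as an engineer would, in place of code of your own. Each camera call takes 0.05 s, during which the arm holds its last target. There are 200 camera calls.

## Working session

There is one attempt and no reset: what is moved stays moved. The work goes in short steps, Python scripts to look and compute and a tool call to move; the robot and the scene stay as the last step left them, time stands still between calls to the robot, and variables do not carry over. Pictures are saved under pics/ and viewed, at most 11 in all, crops included, and the job is handed in when it is done.

Besides the shell and the picture viewer there is one more tool, called as name(argument=value, ...) on one line, values as JSON. drive_tool: Moves the arm, as the interface text tells. Its arguments: {"type":"object","properties":{"motion":{"type":"array","items":{"type":"object","properties":{"x":{"type":"number"},"y":{"type":"number"},"z":{"type":"number"},"rx":{"type":"number"},"ry":{"type":"number"},"rz":{"type":"number"}}}},"grip":{"type":"number"}},"required":["motion"]}

```bash
mkdir -p pics
cat > h.py <<'E'
import numpy as np, cv2
from rig import ctrl
from scipy.spatial.transform import Rotation as Rot
def pt(c,u,v,d=None,k=2):
    u0,v0=int(round(u)),int(round(v))
    if d is None:
        w=c["depth"][max(0,v0-k):v0+k+1,max(0,u0-k):u0+k+1]; w=w[w>0]
        if not len(w): return None
        d=np.median(w)
    p=np.array([(u-c["cx"])/c["fx"]*d,(v-c["cy"])/c["fy"]*d,d])
    return np.asarray(c["R"]).T@(p-np.asarray(c["t"]))
def cloud(c,mask):
    v,u=np.nonzero(mask&(c["depth"]>0)); d=c["depth"][v,u]
    p=np.stack([(u-c["cx"])/c["fx"]*d,(v-c["cy"])/c["fy"]*d,d],1)
    return (p-np.asarray(c["t"]))@np.asarray(c["R"])
E
python3 - <<'E'
from h import *
np.set_printoptions(precision=4,suppress=True)
s=ctrl.get_state(); print(s["time"],s["eef_pos"],s["tcp_rot"],s["contact_force"])
for n in ["scene","side"]:
    c=ctrl.capture(n); cv2.imwrite(f"pics/{n}0.png",c["color"]); print(n,c["fx"],c["t"],"campos",-np.array(c["R"]).T@c["t"])
    for k in ["red_spanner","red_spanner_eye","red_spanner_grip","red_spanner_tail","peg1","rack","lamp","case","case_boss","case_rest","flap_hinge","flap_tip","oil_bottle","tape","tin","mug","driver"]:
        for r in ctrl.place_of(c,k)[:2]:
            if r["confidence"]>.2: u,v=r["position"]; print(k,round(r["confidence"],2),np.round([u,v]),pt(c,u,v))
E
```

```text
0.0 [0.2263 0.6089 0.2307] [ 0.177   0.9842 -0.0006 -0.0001] [ 0.2612 -0.8516  0.5828]
scene 365.5438729212444 [-0.0495 -0.2849  1.6864] campos [ 1.3527 -0.1698  1.034 ]
red_spanner 0.62 [259. 228.] [ 0.659  -0.2306  0.2046]
red_spanner 0.6 [295. 311.] [ 0.831  -0.1599  0.0011]
red_spanner_eye 0.91 [297. 311.] [ 0.833  -0.1538  0.0002]
red_spanner_eye 0.75 [218. 252.] [ 0.5676 -0.3939  0.0007]
red_spanner_grip 0.78 [204. 251.] [ 0.5602 -0.4396  0.0089]
red_spanner_tail 0.77 [276. 288.] [ 0.7478 -0.2084  0.0119]
red_spanner_tail 0.55 [191. 250.] [ 0.548  -0.4823  0.0092]
peg1 0.7 [288. 218.] [ 0.4633 -0.1373  0.0038]
peg1 0.27 [287. 227.] [ 0.6669 -0.15    0.202 ]
rack 0.87 [288. 230.] [ 0.6726 -0.1486  0.1946]
lamp 0.77 [287. 191.] [ 0.6504 -0.1399  0.3324]
lamp 0.44 [357. 194.] [0.4282 0.1319 0.0486]
case 0.64 [377. 216.] [0.5454 0.1744 0.047 ]
case_boss 0.82 [361. 208.] [0.4885 0.1331 0.037 ]
case_boss 0.3 [257. 229.] [ 0.6605 -0.2376  0.2051]
case_rest 0.87 [387. 208.] [0.4966 0.2301 0.0276]
case_rest 0.65 [362. 210.] [0.4954 0.1331 0.0336]
flap_hinge 0.9 [397. 202.] [0.4984 0.264
[... 918 characters left out ...]
.7495 -0.2088  0.0125]
peg1 0.57 [370. 213.] [ 0.6471 -0.1435  0.2073]
lamp 0.65 [374. 182.] [ 0.6315 -0.1551  0.3327]
case 0.63 [254. 225.] [0.4892 0.181  0.0079]
case_boss 0.69 [263. 230.] [0.4879 0.1259 0.0326]
case_rest 0.94 [246. 211.] [0.4957 0.2301 0.0248]
flap_hinge 0.89 [236. 198.] [0.4898 0.2688 0.059 ]
flap_tip 0.97 [223. 154.] [0.4849 0.2944 0.2179]
flap_tip 0.6 [303. 360.] [ 0.3019 -0.2892  0.0874]
oil_bottle 0.98 [338. 379.] [ 0.3355 -0.3692  0.0764]
tape 0.93 [279. 296.] [ 0.393  -0.0719 -0.0003]
tin 0.6 [371. 221.] [ 0.772  -0.0441  0.0099]
tin 0.58 [305. 203.] [0.6488 0.1256 0.0383]
mug 0.74 [301. 360.] [ 0.2988 -0.287   0.087 ]
driver 0.78 [226. 253.] [0.3596 0.1338 0.0198]
```

Run:
```python
import cv2
a=cv2.imread("pics/side0.png"); 
cv2.imwrite("pics/side0c.png",cv2.resize(a[120:320,200:470],(783,580),interpolation=cv2.INTER_CUBIC))
```

```text
(no output)
```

View pics/scene0.png

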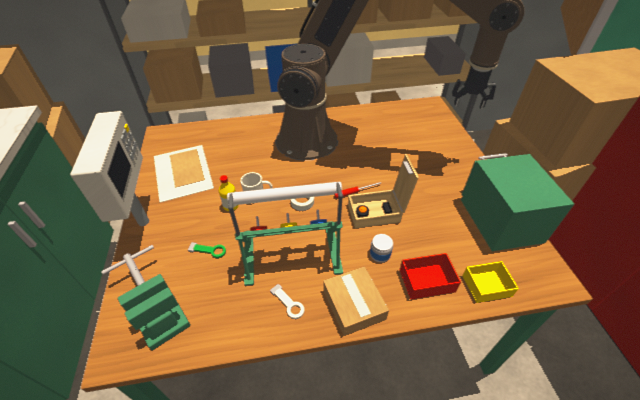

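View pics/side0c.png

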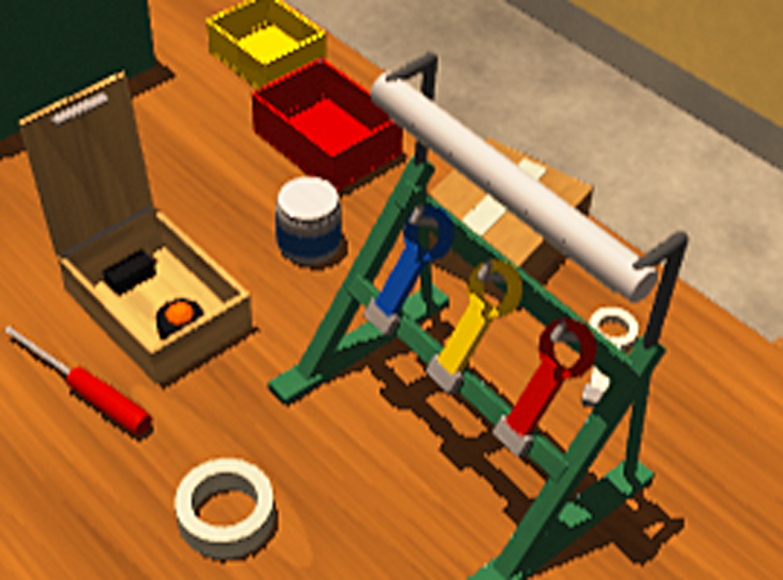

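The scene view shows the rack with red, yellow and blue spanners at about (259,228), (289,224) and (319,221), and the lamp above them. The case is at (377,208) with its lid open to world +y. The green spanner at (208,250), the white one at (288,302) and the red tray are decoys. Next I'll measure the rack and case geometry.

```bash
cat > m.py <<'E'
from h import *
np.set_printoptions(precision=4,suppress=True)
cs={n:ctrl.capture(n) for n in ["scene","side"]}
c=cs["side"]; hsv=cv2.cvtColor(c["color"],cv2.COLOR_BGR2HSV)
def box(P,lo,hi): return P[np.all((P>lo)&(P<hi),1)]
H,S,V=[hsv[...,i].astype(int) for i in range(3)]
full=cloud(c,np.ones(H.shape,bool)); 
# colored spanners
for n,m in dict(red=((H<8)|(H>172))&(S>150)&(V>60),yellow=(H>20)&(H<33)&(S>150),blue=(H>105)&(H<125)&(S>130)).items():
    P=box(cloud(c,m),[.5,-.4,.08],[.75,.05,.26]); 
    if len(P)<20: print(n,len(P)); continue
    med=np.median(P,0); q=P
    for _ in range(4):
        o=q.mean(0); u,s,vt=np.linalg.svd(q-o,full_matrices=False); nrm=vt[2]; d=np.abs((P-o)@nrm); q=P[d<.006]
    nrm*=np.sign(nrm[2]); print(n,len(P),len(q),"c",o,"axis",vt[0]*np.sign(vt[0][2]),"n",nrm)
# rack green face
m=(H>60)&(H<90)&(S>80); P=box(cloud(c,m),[.45,-.45,.02],[.75,.1,.3])
print("green",len(P))
rng=np.random.default_rng(0);best=None
for _ in range(600):
    a,b,d=P[rng.choice(len(P),3,False)]; n=np.cross(b-a,d-a); 
    if np.linalg.norm(n)<1e-5: continue
    n/=np.linalg.norm(n); n*=np.sign(n[2]) or 1
    if not(.45<n[2]<.7): continue
    k=np.abs((P-a)@n)<.003
    if best is None or k.sum()>best.sum(): best=k
q=P[best]; o=q.mean(0); n=np.linalg.svd(q-o,full_matrices=False)[2][2]; n*=np.sign(n[2]); print("rackplane",best.sum(),o,n,"d",o@n,"tilt",np.degrees(np.arcsin(n[2])),"yaw",np.degrees(np.arctan2(-n[1],-n[0])))
# lamp
for k,c in cs.items():
    r=ctrl.outline_of(c,"lamp")[0]; P=cloud(c,r["pixels"]); med=np.median(P,0); P=P[np.abs(P[:,2]-med[2])<.03]
    vt=np.linalg.svd(P-P.mean(0),full_matrices=False)[2]; print("lamp",k,r["confidence"],len(P),med,vt[0],P.min(0),P.max(0))
# case
for k,c in cs.items():
    hsv=cv2.cvtColor(c["color"],cv2.COLOR_BGR2HSV);H,S,V=[hsv[...,i].astype(int) for i in range(3)]
    P=cloud(c,np.ones(H.shape,bool)).reshape(-1,3); 
    F=box(cloud(c,(H<14)&(S>200)&(V>150)),[.42,.08,.02],[.56,.2,.06]); print(k,"orange",len(F),F.mean(0) if len(F) else 0, F.min(0) if len(F) else 0,F.max(0) if len(F) else 0)
    B=box(cloud(c,V<60),[.4,.08,.018],[.58,.27,.04]); 
    for nm,b in (("seat",B[B[:,1]<.18]),("rest",B[B[:,1]>.2])):
        if len(b): print(nm,len(b),np.median(b,0),b.min(0),b.max(0))
    rim=box(P,[.38,.05,.044],[.6,.3,.056]); h=cv2.minAreaRect((rim[:,:2]*1000).astype(np.float32)); print("rim",len(rim),h,np.median(rim[:,2]))
    L=box(P,[.40,.262,.075],[.58,.33,.25]); 
    if len(L)>20:
        o=L.mean(0);n=np.linalg.svd(L-o,full_matrices=False)[2][2];print("lid",len(L),o,n,L.min(0),L.max(0))
E
python3 m.py
```

```text
red 412 386 c [ 0.6222 -0.2369  0.1658] axis [ 0.5781 -0.0593  0.8138] n [-0.8145  0.0181  0.5799]
yellow 385 355 c [ 0.6252 -0.1482  0.1656] axis [ 0.5709 -0.0877  0.8163] n [-0.8188  0.0115  0.5739]
blue 337 323 c [ 0.6289 -0.0583  0.1657] axis [ 0.574  -0.0695  0.8159] n [-0.8147  0.052   0.5776]
green 2496
rackplane 1632 [ 0.6188 -0.1674  0.1345] [-0.8207  0.0293  0.5706] d -0.43598019300124774 tilt 34.7934629417285 yaw -2.043362002122115
lamp scene 0.86 1301 [ 0.6511 -0.1492  0.3301] [0.0361 0.9993 0.0004] [ 0.6267 -0.2995  0.3009] [0.6649 0.0077 0.3393]
lamp side 0.77 1643 [ 0.6328 -0.1593  0.3308] [0.0311 0.9995 0.0036] [ 0.6184 -0.3017  0.3014] [0.6576 0.0083 0.3402]
scene orange 8 [0.4894 0.1366 0.0309] [0.4771 0.1238 0.0245] [0.5005 0.1521 0.0364]
seat 37 [0.5074 0.1307 0.0253] [0.4819 0.1143 0.0193] [0.5139 0.1525 0.0291]
rest 67 [0.4951 0.2297 0.0258] [0.4648 0.2169 0.0191] [0.5175 0.2419 0.0319]
rim 335 ((489.86016845703125, 184.172607421875), (180.30856323242188, 127.27083587646484), 89.35099792480469) 0.049493316076008896
lid 700 [0.4963 0.2786 0.1554] [-0.0023  0.9954 -0.0955] [0.4273 0.2682 0.075 ] [0.5525 0.2923 0.2244]
side orange 38 [0.4873 0.1343 0.0337] [0.4766 0.1226 0.0232] [0.507  0.1538 0.0415]
seat 62 [0.4752 0.137  0.0261] [0.4623 0.121  0.0196] [0.5121 0.1594 0.0313]
rest 122 [0.4877 0.2272 0.0257] [0.4625 0.2143 0.018 ] [0.5141 0.2435 0.0315]
rim 484 ((488.69268798828125, 182.37911987304688), (180.10134887695312, 124.4912338256836), 89.4880142211914) 0.049792276149472195
lid 1625 [0.4866 0.2783 0.1531] [ 0.007   0.9952 -0.0979] [0.4264 0.2657 0.0751] [0.5509 0.2934 0.225 ]
```

```bash
cat > geo.py <<'E'
from h import *
np.set_printoptions(precision=4,suppress=True)
th=-.035; rx=np.array([np.cos(th),np.sin(th),0]); ry=np.array([-np.sin(th),np.cos(th),0]); t=np.radians(35)
up=np.sin(t)*rx+np.array([0,0,np.cos(t)]); n=-np.cos(t)*rx+np.array([0,0,np.sin(t)])
# rack origin in plan; face offset tuned to the spanner faces
o=np.array([.5245,-.142,0])
RB=np.stack([-up,np.cross(-n,-up),-n],1)   # tool axes at the rack
def go(p,R,s=None):
    """print shift/turn in tool axes from the measured pose"""
    s=s or ctrl.get_state(); R0=Rot.from_quat(s["tcp_rot"]); 
    d=R0.inv().apply(np.asarray(p)-s["eef_pos"]); w=(R0.inv()*Rot.from_matrix(R)).as_rotvec()
    print("shift",np.round(d,4),"turn",np.round(w,4),"deg",np.degrees(np.linalg.norm(w)).round(1))
E
python3 - <<'E'
from geo import *
c=ctrl.capture("side"); hsv=cv2.cvtColor(c["color"],cv2.COLOR_BGR2HSV);H,S,V=[hsv[...,i].astype(int) for i in range(3)]
F=cloud(c,np.ones(H.shape,bool)); F=(F-o)@np.stack([up,ry,n],1)
for nm,m in dict(red=((H<8)|(H>172))&(S>150)&(V>60),yellow=(H>20)&(H<33)&(S>150),blue=(H>105)&(H<125)&(S>130)).items():
    P=cloud(c,m);P=P[np.all((P>[.5,-.4,.08])&(P<[.75,.05,.26]),1)];Q=(P-o)@np.stack([up,ry,n],1)
    Q=Q[np.abs(Q[:,2]-np.median(Q[:,2]))<.012]
    print(nm,np.percentile(Q,[1,50,99],0).ravel())
    for a in np.arange(.12,.27,.015):
        b=Q[(Q[:,0]>=a)&(Q[:,0]<a+.015)]
        if len(b)>5: print("  s%.3f"%a,len(b),"y",b[:,1].min().round(4),b[:,1].max().round(4),"n",np.median(b[:,2]).round(4))
T=F[(np.abs(F[:,1]+.09)<.03)&(F[:,2]>.004)&(F[:,2]<.02)&(F[:,0]>.08)&(F[:,0]<.28)]; print("all spanner s",np.percentile(T[:,0],[1,99]))
def look(name,R,p): print(name); go(p,R)
g=o+up*.172-ry*.09+n*.006
print("grip",g,"pregrasp tcp",g+n*.101); go([.45,.45,.40],Rot.from_quat(ctrl.get_state()["tcp_rot"]).as_matrix()); go(g+n*.101,RB)
E
```

```text
red [ 0.1366 -0.1144  0.0034  0.1959 -0.0915  0.0123  0.2483 -0.0653  0.0165]
  s0.135 46 y -0.1025 -0.0777 n 0.0128
  s0.150 52 y -0.1024 -0.0792 n 0.0125
  s0.165 50 y -0.1019 -0.078 n 0.0127
  s0.180 50 y -0.1019 -0.0795 n 0.0122
  s0.195 57 y -0.1047 -0.0731 n 0.0125
  s0.210 55 y -0.1157 -0.0649 n 0.0119
  s0.225 46 y -0.1149 -0.0586 n 0.0125
  s0.240 51 y -0.1099 -0.0716 n 0.0112
yellow [ 0.1377 -0.0252  0.0023  0.1959 -0.0028  0.012   0.2474  0.023   0.0161]
  s0.135 41 y -0.0131 0.0115 n 0.0121
  s0.150 48 y -0.0124 0.0121 n 0.012
  s0.165 48 y -0.0123 0.0115 n 0.0128
  s0.180 48 y -0.0121 0.0103 n 0.0125
  s0.195 56 y -0.018 0.0165 n 0.0118
  s0.210 53 y -0.0262 0.0251 n 0.0122
  s0.225 43 y -0.0253 0.0299 n 0.0114
  s0.240 42 y -0.018 0.0182 n 0.0107
blue [0.1378 0.0647 0.0033 0.1955 0.0866 0.0121 0.2482 0.1141 0.0171]
  s0.135 37 y 0.0773 0.101 n 0.0125
  s0.150 42 y 0.077 0.1015 n 0.0123
  s0.165 44 y 0.0773 0.1 n 0.0121
  s0.180 42 y 0.0775 0.102 n 0.012
  s0.195 54 y 0.0701 0.1088 n 0.0126
  s0.210 45 y 0.0646 0.1166 n 0.0115
  s0.225 32 y 0.0624 0.1143 n 0.0118
  s0.240 40 y 0.0709 0.1039 n 0.0123
all spanner s [0.1195 0.2478]
grip [ 0.615  -0.2352  0.1443] pregrasp tcp [ 0.5323 -0.2323  0.2023]
shift [-0.2651 -0.0714 -0.1687] turn [ 0. -0.  0.] deg 0.0
shift [-0.58   -0.6823  0.029 ] turn [-0.1539 -0.9514 -0.2957] deg 57.8
```

drive_tool(motion=[{"z": -0.06}, {"x": -0.06, "y": -0.015, "z": -0.1}, {"x": -0.11, "y": -0.03, "z": -0.13}, {"x": -0.16, "y": -0.045, "z": -0.16}, {"x": -0.22, "y": -0.06, "z": -0.17}, {"x": -0.265, "y": -0.07, "z": -0.17}], grip=0.055)

```text
$.motion[0]: bad value
```

```bash
sed -i 's/return None/return None/' h.py
python3 - <<'E'
from geo import *
s=ctrl.get_state(); print(s["time"],s["joint_pos"],s["eef_pos"],s["grip_width"])
g=o+up*.168-ry*.0902+n*.006; R0=Rot.from_quat(s["tcp_rot"]).as_matrix()
go([.53,-.0,.40],R0); go([.46,-.22,.26],RB); go(g+n*.101,RB)
E
```

```text
2.05 [ 1.1684  0.4802  1.5963 -0.      1.0651 -0.0466] [0.2264 0.6093 0.2313] 0.08516744235615298
shift [-0.4968 -0.4654 -0.1687] turn [ 0. -0.  0.] deg 0.0
shift [-0.5079 -0.696  -0.0287] turn [-0.1539 -0.9514 -0.2957] deg 57.8
shift [-0.5779 -0.6832  0.0323] turn [-0.1539 -0.9514 -0.2957] deg 57.8
```

drive_tool(motion=[{"x": 0, "y": 0, "z": -0.06, "rx": 0, "ry": 0, "rz": 0}, {"x": -0.06, "y": -0.015, "z": -0.1, "rx": 0, "ry": 0, "rz": 0}, {"x": -0.11, "y": -0.03, "z": -0.13, "rx": 0, "ry": 0, "rz": 0}, {"x": -0.16, "y": -0.045, "z": -0.16, "rx": 0, "ry": 0, "rz": 0}, {"x": -0.22, "y": -0.06, "z": -0.17, "rx": 0, "ry": 0, "rz": 0}, {"x": -0.265, "y": -0.07, "z": -0.17, "rx": 0, "ry": 0, "rz": 0}], grip=0.055)

```text
time: 2.8
eef_pos: [0.4523, 0.4502, 0.4029]
tcp_rot: [0.177, 0.984, 0.001, 0.001]
contact_force: [-0.1, 0.7, -1.5]
grip_width: 0.0551
gripper_force: 0.0
```

```bash
cat > nx.py <<'E'
from geo import *
s=ctrl.get_state(); print(s["time"],s["joint_pos"],s["eef_pos"],s["grip_width"],s["contact_force"])
g=o+up*.168-ry*.0902+n*.006; R0=Rot.from_quat(s["tcp_rot"]).as_matrix()
go([.53,-.0,.40],R0,s); go([.46,-.22,.26],RB,s); go(g+n*.101,RB,s); go(g-n*.019,RB,s)
E
python3 nx.py
```

```text
2.8 [ 0.7356  0.3465  1.3878 -0.0001  1.405  -0.479 ] [0.4523 0.4502 0.4029] 0.055100639617547326 [-0.1411  0.7354 -1.4787]
shift [-0.2298 -0.3948  0.0023] turn [ 0. -0. -0.] deg 0.0
shift [-0.2407 -0.6257  0.1418] turn [-0.1524 -0.9499 -0.2969] deg 57.7
shift [-0.3106 -0.6131  0.203 ] turn [-0.1524 -0.9499 -0.2969] deg 57.7
shift [-0.4038 -0.5822  0.272 ] turn [-0.1524 -0.9499 -0.2969] deg 57.7
```

drive_tool(motion=[{"x": -0.03, "y": -0.052, "z": 0, "rx": 0, "ry": 0, "rz": 0}, {"x": -0.06, "y": -0.104, "z": 0, "rx": 0, "ry": 0, "rz": 0}, {"x": -0.09, "y": -0.155, "z": 0, "rx": -0.02, "ry": -0.11, "rz": -0.03}, {"x": -0.12, "y": -0.206, "z": 0, "rx": -0.04, "ry": -0.22, "rz": -0.07}, {"x": -0.15, "y": -0.258, "z": 0.01, "rx": -0.06, "ry": -0.36, "rz": -0.11}, {"x": -0.18, "y": -0.31, "z": 0.01, "rx": -0.08, "ry": -0.5, "rz": -0.155}, {"x": -0.2, "y": -0.365, "z": 0.02, "rx": -0.105, "ry": -0.65, "rz": -0.2}, {"x": -0.215, "y": -0.42, "z": 0.03, "rx": -0.13, "ry": -0.8, "rz": -0.25}])

```text
time: 3.8
eef_pos: [0.5055, 0.0298, 0.3716]
tcp_rot: [0.051, 0.939, 0.011, 0.34]
contact_force: [-0.2, 2.2, -0.9]
grip_width: 0.0553
gripper_force: 0.0
```

```bash
python3 nx.py
```

```text
3.8 [ 0.0187 -0.1716  2.2599 -0.0755  0.3609 -1.383 ] [0.5055 0.0298 0.3716] 0.05529598701035368 [-0.1962  2.2421 -0.8637]
shift [-0.0399 -0.026  -0.0057] turn [-0. -0.  0.] deg 0.0
shift [ 0.0802 -0.2586  0.0604] turn [-0.0025 -0.2664 -0.0765] deg 15.9
shift [ 0.0643 -0.2681  0.1523] turn [-0.0025 -0.2664 -0.0765] deg 15.9
shift [ 0.0327 -0.2666  0.2681] turn [-0.0025 -0.2664 -0.0765] deg 15.9
```

drive_tool(motion=[{"x": 0.015, "y": -0.052, "z": 0.01, "rx": 0, "ry": -0.05, "rz": -0.015}, {"x": 0.03, "y": -0.104, "z": 0.025, "rx": 0, "ry": -0.11, "rz": -0.03}, {"x": 0.048, "y": -0.155, "z": 0.035, "rx": 0, "ry": -0.16, "rz": -0.045}, {"x": 0.065, "y": -0.207, "z": 0.045, "rx": 0, "ry": -0.21, "rz": -0.06}, {"x": 0.08, "y": -0.259, "z": 0.06, "rx": -0.0025, "ry": -0.2664, "rz": -0.0765}, {"x": 0.08, "y": -0.259, "z": 0.06, "rx": -0.0025, "ry": -0.2664, "rz": -0.0765}])

```text
time: 4.55
eef_pos: [0.4754, -0.0539, 0.3801]
tcp_rot: [0.028, 0.901, -0.016, 0.433]
contact_force: [0.8, -0.5, -0.3]
grip_width: 0.0553
gripper_force: 0.0
```

```bash
python3 nx.py
```

```text
4.55 [-0.3406 -0.272   2.4489  1.1838  0.2277 -2.9239] [ 0.4754 -0.0539  0.3801] 0.05529159683442078 [ 0.759  -0.4897 -0.3175]
shift [-0.0476  0.0572  0.0272] turn [ 0. -0. -0.] deg 0.0
shift [ 0.0973 -0.1661  0.0721] turn [-0.0274 -0.0643 -0.0142] deg 4.1
shift [ 0.1007 -0.1737  0.1654] turn [-0.0274 -0.0643 -0.0142] deg 4.1
shift [ 0.0931 -0.1703  0.2851] turn [-0.0274 -0.0643 -0.0142] deg 4.1
```

drive_tool(motion=[{"x": 0, "y": 0, "z": 0, "rx": 0, "ry": 0, "rz": 0.18}, {"x": 0.0, "y": 0, "z": 0, "rx": 0, "ry": 0, "rz": 0.36}, {"x": 0.01, "y": -0.02, "z": 0.01, "rx": 0, "ry": 0, "rz": 0.54}, {"x": 0.02, "y": -0.04, "z": 0.03, "rx": 0, "ry": 0, "rz": 0.72}, {"x": 0.03, "y": -0.06, "z": 0.04, "rx": 0, "ry": 0, "rz": 0.9}, {"x": 0.04, "y": -0.07, "z": 0.05, "rx": 0, "ry": 0, "rz": 1.08}, {"x": 0.05, "y": -0.08, "z": 0.06, "rx": 0, "ry": 0, "rz": 1.26}, {"x": 0.05, "y": -0.09, "z": 0.07, "rx": 0, "ry": 0, "rz": 1.4}])

```text
time: 5.55
eef_pos: [0.4931, -0.1463, 0.2973]
tcp_rot: [0.603, 0.671, 0.266, 0.341]
contact_force: [-0.7, 1.0, -0.3]
grip_width: 0.055
gripper_force: 0.0
```

```bash
cat >> geo.py <<'E'
RA=RB@np.diag([-1,-1,1])
E
sed -i 's/RB/RA/g' nx.py; python3 nx.py
```

```text
5.55 [-0.6802  0.0198  2.5165  1.9318  0.4981 -2.566 ] [ 0.4931 -0.1463  0.2973] 0.05502977401565118 [-0.6539  0.9509 -0.2847]
shift [ 0.1293  0.1213 -0.0436] turn [0. 0. 0.] deg 0.0
shift [-0.0665 -0.0591  0.0016] turn [-0.0373  0.0723  1.7253] deg 99.0
shift [-0.0734 -0.0636  0.095 ] turn [-0.0373  0.0723  1.7253] deg 99.0
shift [-0.0714 -0.0553  0.2147] turn [-0.0373  0.0723  1.7253] deg 99.0
```

drive_tool(motion=[{"x": 0, "y": 0, "z": 0, "rx": 0, "ry": 0, "rz": 0.18}, {"x": -0.01, "y": -0.01, "z": 0.01, "rx": 0, "ry": 0, "rz": 0.36}, {"x": -0.02, "y": -0.02, "z": 0.02, "rx": 0, "ry": 0, "rz": 0.54}, {"x": -0.03, "y": -0.03, "z": 0.03, "rx": 0, "ry": 0.02, "rz": 0.72}, {"x": -0.04, "y": -0.04, "z": 0.04, "rx": -0.01, "ry": 0.04, "rz": 0.9}, {"x": -0.05, "y": -0.05, "z": 0.05, "rx": -0.02, "ry": 0.05, "rz": 1.08}, {"x": -0.06, "y": -0.055, "z": 0.06, "rx": -0.03, "ry": 0.06, "rz": 1.26}, {"x": -0.07, "y": -0.06, "z": 0.07, "rx": -0.035, "ry": 0.07, "rz": 1.44}])

```text
time: 6.55
eef_pos: [0.5136, -0.2278, 0.2178]
tcp_rot: [0.881, 0.113, 0.455, 0.069]
contact_force: [0.2, 0.2, -1.1]
grip_width: 0.0548
gripper_force: 0.0
```

```bash
python3 nx.py
```

```text
6.55 [-0.9102  0.3846  2.5045  2.0815  0.813  -1.5785] [ 0.5136 -0.2278  0.2178] 0.0548422786713969 [ 0.1917  0.1784 -1.0892]
shift [ 0.212  -0.1768 -0.0959] turn [-0.  0. -0.] deg 0.0
shift [ 0.0051 -0.0054 -0.0683] turn [-0.0108  0.0025  0.2851] deg 16.3
shift [-0.0068  0.0025  0.0243] turn [-0.0108  0.0025  0.2851] deg 16.3
shift [-0.0066  0.0038  0.1443] turn [-0.0108  0.0025  0.2851] deg 16.3
```

drive_tool(motion=[{"x": -0.007, "y": 0.0025, "z": 0, "rx": 0, "ry": 0, "rz": 0.16}, {"x": -0.007, "y": 0.0025, "z": 0.01, "rx": -0.011, "ry": 0.0025, "rz": 0.285}, {"x": -0.007, "y": 0.0025, "z": 0.02, "rx": -0.011, "ry": 0.0025, "rz": 0.285}, {"x": -0.007, "y": 0.0025, "z": 0.024, "rx": -0.011, "ry": 0.0025, "rz": 0.285}])

```text
time: 7.05
eef_pos: [0.5301, -0.2317, 0.1991]
tcp_rot: [0.887, -0.011, 0.461, 0.01]
contact_force: [0.2, 0.2, -0.8]
grip_width: 0.0549
gripper_force: 0.0
```

```bash
python3 nx.py
python3 - <<'E'
from h import *
a=ctrl.capture("side"); b=ctrl.capture("wrist"); print(b["mount"])
cv2.imwrite("pics/pg.png",np.vstack([cv2.resize(a["color"][80:330,200:500],(480,400))[:300],cv2.resize(b["color"],(480,300))]))
E
```

```text
7.05 [-0.8713  0.4507  2.4943  2.1811  0.8367 -1.3829] [ 0.5301 -0.2317  0.1991] 0.054866725327107756 [ 0.1986  0.1873 -0.7606]
shift [ 0.162  -0.2301 -0.1218] turn [0. 0. 0.] deg 0.0
shift [ 0.0095 -0.0092 -0.0927] turn [-0.001   0.0004  0.0095] deg 0.5
shift [-0.0001  0.0008  0.    ] turn [-0.001   0.0004  0.0095] deg 0.5
shift [-0.0001  0.0009  0.12  ] turn [-0.001   0.0004  0.0095] deg 0.5
[[ 8.59923629e-04 -9.62314574e-01 -2.71937349e-01  6.85394840e-02]
 [ 9.99999084e-01  1.11179738e-03 -7.72148353e-04 -2.52751706e-04]
 [ 1.04538884e-03 -2.71936436e-01  9.62314648e-01 -1.43430533e-01]
 [ 0.00000000e+00  0.00000000e+00  0.00000000e+00  1.00000000e+00]]
```

View pics/pg.png

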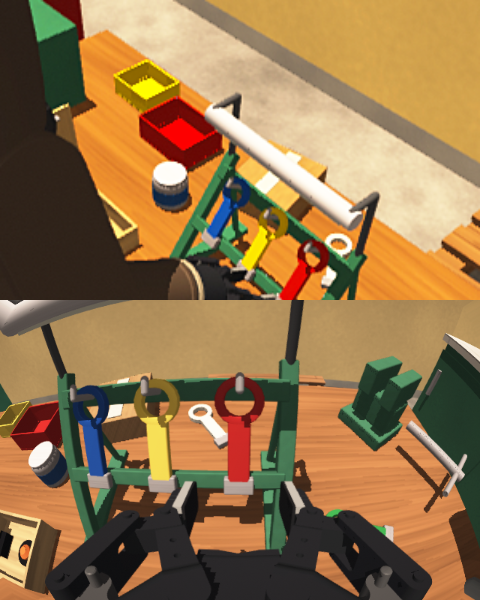

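drive_tool(motion=[{"x": 0, "y": 0.0008, "z": 0.025, "rx": -0.001, "ry": 0, "rz": 0.0095}, {"x": 0, "y": 0.0009, "z": 0.05, "rx": -0.001, "ry": 0, "rz": 0.0095}, {"x": 0, "y": 0.0009, "z": 0.075, "rx": -0.001, "ry": 0, "rz": 0.0095}, {"x": 0, "y": 0.0009, "z": 0.095, "rx": -0.001, "ry": 0, "rz": 0.0095}, {"x": 0, "y": 0.0009, "z": 0.11, "rx": -0.001, "ry": 0, "rz": 0.0095}, {"x": 0, "y": 0.0009, "z": 0.12, "rx": -0.001, "ry": 0, "rz": 0.0095}, {"x": 0, "y": 0.0009, "z": 0.12, "rx": -0.001, "ry": 0, "rz": 0.0095}])

```text
time: 8.02
eef_pos: [0.6279, -0.236, 0.1302]
tcp_rot: [0.887, -0.017, 0.461, 0.007]
contact_force: [0.7, -0.9, -0.1]
grip_width: 0.0548
gripper_force: 0.0
```

```bash
python3 nx.py
```

```text
8.025 [-0.6847  0.6613  2.3474  2.4267  0.8561 -1.4615] [ 0.6279 -0.236   0.1302] 0.05481729440516027 [ 0.6627 -0.936  -0.0621]
shift [ 0.1593 -0.2329 -0.2418] turn [ 0. -0. -0.] deg 0.0
shift [ 0.0096 -0.0101 -0.2124] turn [ 0.0004  0.0005 -0.0032] deg 0.2
shift [ 0.0001 -0.0001 -0.1197] turn [ 0.0004  0.0005 -0.0032] deg 0.2
shift [ 0.0002 -0.0001  0.0003] turn [ 0.0004  0.0005 -0.0032] deg 0.2
```

Aligned with the handle, so I'll close now.

drive_tool(motion=[{"x": 0, "y": 0, "z": 0, "rx": 0, "ry": 0, "rz": 0}, {"x": 0, "y": 0, "z": 0, "rx": 0, "ry": 0, "rz": 0}, {"x": 0, "y": 0, "z": 0, "rx": 0, "ry": 0, "rz": 0}, {"x": 0, "y": 0, "z": 0, "rx": 0, "ry": 0, "rz": 0}, {"x": 0, "y": 0, "z": 0, "rx": 0, "ry": 0, "rz": 0}], grip=0.01)

```text
time: 8.65
eef_pos: [0.6272, -0.2362, 0.1309]
tcp_rot: [0.887, -0.017, 0.462, 0.008]
contact_force: [-5.2, 0.2, 4.8]
grip_width: 0.0229
gripper_force: 58.6
```

drive_tool(motion=[{"x": 0.006, "y": 0, "z": 0, "rx": 0, "ry": 0, "rz": 0}, {"x": 0.012, "y": 0, "z": 0, "rx": 0, "ry": 0, "rz": 0}, {"x": 0.018, "y": 0, "z": 0, "rx": 0, "ry": 0, "rz": 0}, {"x": 0.018, "y": 0, "z": 0, "rx": 0, "ry": 0, "rz": 0}, {"x": 0.018, "y": 0, "z": 0, "rx": 0, "ry": 0, "rz": 0}])

```text
time: 9.28
eef_pos: [0.6375, -0.2365, 0.1455]
tcp_rot: [0.887, -0.017, 0.461, 0.008]
contact_force: [-6.0, 1.5, 5.0]
grip_width: 0.023
gripper_force: 59.2
```

```bash
python3 nx.py
python3 - <<'E'
from h import *
b=ctrl.capture("wrist"); cv2.imwrite("pics/lift.png",b["color"][0:260,80:560])
E
```

```text
9.275 [-0.6702  0.6248  2.3265  2.409   0.8116 -1.4128] [ 0.6375 -0.2365  0.1455] 0.023007371359869064 [-5.9915  1.5499  4.9748]
shift [ 0.1412 -0.2329 -0.241 ] turn [0. 0. 0.] deg 0.0
shift [-0.0084 -0.0101 -0.2114] turn [ 0.001   0.0004 -0.0036] deg 0.2
shift [-0.0179 -0.0001 -0.1187] turn [ 0.001   0.0004 -0.0036] deg 0.2
shift [-0.0179 -0.0002  0.0013] turn [ 0.001   0.0004 -0.0036] deg 0.2
```

View pics/lift.png

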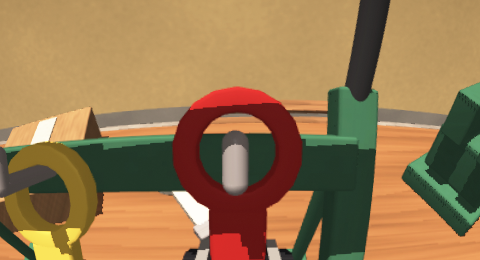

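The peg end at (235,165) sits inside the eye's hole, rows 112-208, so the eye is free to come away square to the face.

drive_tool(motion=[{"x": 0.018, "y": 0, "z": 0, "rx": 0, "ry": 0, "rz": 0}, {"x": 0, "y": 0, "z": -0.015, "rx": 0, "ry": 0, "rz": 0}, {"x": 0, "y": 0, "z": -0.03, "rx": 0, "ry": 0, "rz": 0}, {"x": 0, "y": 0, "z": -0.045, "rx": 0, "ry": 0, "rz": 0}, {"x": 0, "y": 0, "z": -0.06, "rx": 0, "ry": 0, "rz": 0}, {"x": 0, "y": 0, "z": -0.08, "rx": 0, "ry": 0, "rz": 0}, {"x": 0, "y": 0, "z": -0.1, "rx": 0, "ry": 0, "rz": 0}, {"x": 0, "y": 0, "z": -0.12, "rx": 0, "ry": 0, "rz": 0}])

```text
time: 10.32
eef_pos: [0.539, -0.2331, 0.2151]
tcp_rot: [0.887, -0.017, 0.462, 0.008]
contact_force: [-0.3, -0.2, -2.9]
grip_width: 0.0227
gripper_force: 60.4
```

My first row commanded a stray extra rise, which was a mistake. I'll check whether the spanner slipped in the grip or anything else was disturbed.

```bash
python3 nx.py
python3 - <<'E'
from geo import *
a=ctrl.capture("scene"); s=ctrl.get_state(); b=ctrl.capture("wrist"); 
cv2.imwrite("pics/off.png",np.vstack([cv2.resize(a["color"][150:290,200:400],(500,350)),cv2.resize(b["color"][60:320,80:560],(500,250))]))
M=b["mount"]; H,S,V=[x.astype(int) for x in cv2.split(cv2.cvtColor(b["color"],cv2.COLOR_BGR2HSV))]
m=((H<8)|(H>172))&(S>150)&(V>50)&(b["depth"]>0)&(b["depth"]<.3)
v,u=np.nonzero(m); d=b["depth"][v,u]; du,dv=(u-b["cx"])/b["fx"],(v-b["cy"])/b["fy"]; r=np.hypot(du,dv)+1e-9
P=np.stack([du/r*np.tan(r)*d,dv/r*np.tan(r)*d,d],1)@M[:3,:3].T+M[:3,3]
print(len(P)); print(np.percentile(P,[1,50,99],0)); e=P[P[:,0]>.04]; print("eye top x",np.percentile(e[:,0],99.5),"y",e[:,1].min(),e[:,1].max(),"z",np.median(e[:,2]))
pl=np.linalg.lstsq(np.c_[P[:,:2],np.ones(len(P))],P[:,2],rcond=None)[0];print("plane",pl)
for k in ["red_spanner_eye"]:
    for q in ctrl.place_of(b,k)[:2]: print(q)
E
```

```text
10.325 [-0.8513  0.4064  2.4685  2.1514  0.7936 -1.2966] [ 0.539  -0.2331  0.2151] 0.02270141888027753 [-0.3293 -0.1647 -2.9224]
shift [ 0.1409 -0.2329 -0.1204] turn [-0.  0. -0.] deg 0.0
shift [-0.0088 -0.0102 -0.0908] turn [ 0.0012 -0.0001 -0.0028] deg 0.2
shift [-0.0184 -0.0002  0.0019] turn [ 0.0012 -0.0001 -0.0028] deg 0.2
shift [-0.0184 -0.0004  0.1219] turn [ 0.0012 -0.0001 -0.0028] deg 0.2
14161
[[-0.0309 -0.0235 -0.026 ]
 [ 0.0326 -0.0002 -0.0244]
 [ 0.0732  0.0237 -0.0168]]
eye top x 0.07440308097955149 y -0.24501139906841746 0.05208074938910536 z -0.024003343411301115
plane [ 0.0178  0.0156 -0.0244]
{'position': [268.8, 160.8], 'confidence': 0.77}
{'position': [444.9, 311.8], 'confidence': 0.67}
```

View pics/off.png

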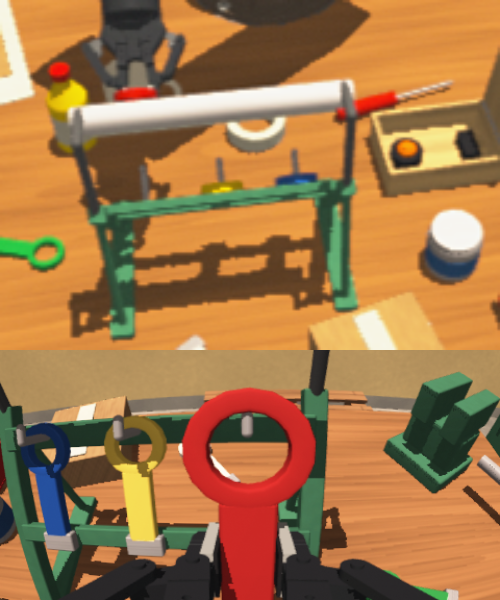

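The red spanner is held and off its peg, and the yellow and blue ones still hang. Its eye looks about 7 mm closer to the fingers than nominal, so I'll fit the hole in the tool frame.

```bash
cat > eye.py <<'E'
from geo import *
def eye(zt=-.0245):
    b=ctrl.capture("wrist"); M=b["mount"]; H,S,V=[x.astype(int) for x in cv2.split(cv2.cvtColor(b["color"],cv2.COLOR_BGR2HSV))]
    m=(((H<8)|(H>172))&(S>150)&(V>50)&(b["depth"]>0)&(b["depth"]<.2)).astype(np.uint8)
    m=cv2.morphologyEx(m,cv2.MORPH_OPEN,np.ones((3,3),np.uint8))
    cs,h=cv2.findContours(m,cv2.RETR_CCOMP,cv2.CHAIN_APPROX_NONE)
    def toP(q):
        u,v=q[:,0].astype(float),q[:,1].astype(float); du,dv=(u-b["cx"])/b["fx"],(v-b["cy"])/b["fy"]; r=np.hypot(du,dv)+1e-9
        D=np.stack([du/r*np.sin(r),dv/r*np.sin(r),np.cos(r)],1)@M[:3,:3].T; return M[:3,3]+D*((zt-M[2,3])/D[:,2])[:,None]
    k=max([i for i in range(len(cs)) if h[0][i][3]>=0],key=lambda i:cv2.contourArea(cs[i]))
    for nm,i in (("hole",k),("outer",h[0][k][3])):
        P=toP(cs[i][:,0])[:,:2]
        if nm=="outer": P=P[P[:,0]>.045]
        for _ in range(3):
            A=np.c_[2*P,np.ones(len(P))]; x=np.linalg.lstsq(A,(P**2).sum(1),rcond=None)[0]; R=np.sqrt(x[2]+x[0]**2+x[1]**2)
            e=np.abs(np.hypot(*(P-x[:2]).T)-R); P=P[e<max(.001,np.percentile(e,85))]
        print(nm,len(P),"centre",x[:2],"R",R)
if __name__=="__main__": eye()
E
python3 eye.py
```

```text
hole 227 centre [ 0.0508 -0.0001] R 0.014925842811901485
outer 218 centre [0.0498 0.0001] R 0.02493174395489803
```

```bash
cat >> geo.py <<'E'
def down(deg):
    a=np.radians(deg); x=np.array([np.cos(a),np.sin(a),0]); z=np.array([0,0,-1.]); return np.stack([x,np.cross(z,x),z],1)
def st():
    s=ctrl.get_state(); R=Rot.from_quat(s["tcp_rot"]).as_matrix()
    print(s["time"],np.round(s["joint_pos"],3),s["eef_pos"],"toolx",R[:,0],"toolz",R[:,2],"F",s["contact_force"],"w",s["grip_width"]); return s
E
python3 - <<'E'
from geo import *
s=st()
for d in (0,40,85): go([.5,-.1,.38],down(d),s)
E
```

```text
10.525 [-0.85   0.408  2.467  2.155  0.794 -1.299] [ 0.54   -0.2337  0.2149] toolx [ 0.5725 -0.0229  0.8196] toolz [ 0.819  -0.0308 -0.5729] F [-0.9908 -0.9467 -2.4549] w 0.02278701441676583
shift [ 0.1094 -0.1322 -0.1315] turn [ 0.0174 -0.9606 -0.0359] deg 55.1
shift [ 0.1094 -0.1322 -0.1315] turn [ 0.3523 -0.916  -0.6785] deg 68.4
shift [ 0.1094 -0.1322 -0.1315] turn [ 0.7255 -0.7634 -1.3942] deg 100.1
```

drive_tool(motion=[{"x": 0.01, "y": -0.015, "z": -0.04, "rx": 0.04, "ry": -0.11, "rz": -0.08}, {"x": 0.025, "y": -0.03, "z": -0.065, "rx": 0.09, "ry": -0.23, "rz": -0.17}, {"x": 0.04, "y": -0.05, "z": -0.09, "rx": 0.135, "ry": -0.35, "rz": -0.26}, {"x": 0.055, "y": -0.07, "z": -0.11, "rx": 0.18, "ry": -0.47, "rz": -0.35}, {"x": 0.07, "y": -0.09, "z": -0.12, "rx": 0.225, "ry": -0.59, "rz": -0.435}, {"x": 0.085, "y": -0.105, "z": -0.13, "rx": 0.27, "ry": -0.7, "rz": -0.52}, {"x": 0.1, "y": -0.12, "z": -0.13, "rx": 0.31, "ry": -0.81, "rz": -0.6}, {"x": 0.11, "y": -0.132, "z": -0.13, "rx": 0.352, "ry": -0.916, "rz": -0.678}])

```text
time: 11.52
eef_pos: [0.5022, -0.0997, 0.3817]
tcp_rot: [0.954, 0.284, 0.099, -0.008]
contact_force: [0.1, 0.9, -3.8]
grip_width: 0.0228
gripper_force: 60.3
```

Run:
```python
from geo import *
s=st()
for d in (40,85,125): go([.48,-.05,.38],down(d),s)
```

```text
11.525 [-0.35   0.062  1.82   0.145  1.113  0.588] [ 0.5022 -0.0997  0.3817] toolx [0.8193 0.5399 0.1929] toolz [ 0.1844  0.0705 -0.9803] F [ 0.1143  0.8503 -3.8489] w 0.022840365324913712
shift [ 0.0083 -0.0538  0.001 ] turn [ 0.0536 -0.1915 -0.1192] deg 13.3
shift [ 0.0083 -0.0538  0.001 ] turn [ 0.127  -0.1617 -0.9019] deg 53.0
shift [ 0.0083 -0.0538  0.001 ] turn [ 0.1882 -0.117  -1.5974] deg 92.4
```

drive_tool(motion=[{"x": 0.002, "y": -0.01, "z": 0, "rx": 0.02, "ry": -0.013, "rz": -0.18}, {"x": 0.004, "y": -0.02, "z": 0, "rx": 0.042, "ry": -0.026, "rz": -0.36}, {"x": 0.006, "y": -0.03, "z": 0, "rx": 0.063, "ry": -0.04, "rz": -0.54}, {"x": 0.008, "y": -0.04, "z": 0, "rx": 0.085, "ry": -0.053, "rz": -0.72}, {"x": 0.008, "y": -0.054, "z": 0, "rx": 0.106, "ry": -0.066, "rz": -0.9}, {"x": 0.008, "y": -0.054, "z": 0, "rx": 0.127, "ry": -0.079, "rz": -1.08}, {"x": 0.008, "y": -0.054, "z": 0, "rx": 0.148, "ry": -0.092, "rz": -1.26}, {"x": 0.008, "y": -0.054, "z": 0, "rx": 0.17, "ry": -0.106, "rz": -1.44}])

```text
time: 12.52
eef_pos: [0.479, -0.0494, 0.3782]
tcp_rot: [0.528, 0.849, 0.013, -0.002]
contact_force: [0.2, 0.9, -2.3]
grip_width: 0.023
gripper_force: 60.4
```

Run:
```python
from geo import *
s=st()
for d in (190,200): go([.48,.07,.36],down(d),s)
```

```text
12.525 [-0.186  0.105  1.764  0.027  1.269 -0.652] [ 0.479  -0.0494  0.3782] toolx [-0.4426  0.8965  0.0177] toolz [ 0.0092  0.0243 -0.9997] F [ 0.2064  0.9317 -2.2535] w 0.023020001531811704
shift [0.1063 0.0534 0.0211] turn [ 0.0277 -0.0029 -1.2868] deg 73.7
shift [0.1063 0.0534 0.0211] turn [ 0.0284 -0.0005 -1.4613] deg 83.7
```

drive_tool(motion=[{"x": 0.013, "y": 0.007, "z": 0, "rx": 0.004, "ry": 0, "rz": -0.18}, {"x": 0.026, "y": 0.013, "z": 0, "rx": 0.007, "ry": 0, "rz": -0.36}, {"x": 0.04, "y": 0.02, "z": 0, "rx": 0.01, "ry": 0, "rz": -0.54}, {"x": 0.053, "y": 0.027, "z": 0, "rx": 0.014, "ry": 0, "rz": -0.72}, {"x": 0.066, "y": 0.033, "z": 0, "rx": 0.017, "ry": 0, "rz": -0.9}, {"x": 0.08, "y": 0.04, "z": 0.01, "rx": 0.021, "ry": 0, "rz": -1.08}, {"x": 0.093, "y": 0.047, "z": 0.01, "rx": 0.025, "ry": 0, "rz": -1.26}, {"x": 0.106, "y": 0.053, "z": 0.02, "rx": 0.028, "ry": 0, "rz": -1.44}])

```text
time: 13.52
eef_pos: [0.4807, 0.0701, 0.3613]
tcp_rot: [-0.163, 0.987, 0.0, 0.0]
contact_force: [0.2, 0.2, -2.9]
grip_width: 0.0227
gripper_force: 60.4
```

Run:
```python
from geo import *
s=st()
for d in (270,): go([.489,.1825,.30],down(d),s)
```

```text
13.525 [ 0.082  0.126  1.779  0.001  1.236 -1.817] [0.4807 0.0701 0.3613] toolx [-0.9468 -0.3219 -0.001 ] toolz [ 0.0007  0.0009 -1.    ] F [ 0.1843  0.2248 -2.8682] w 0.022733529865894865
shift [-0.0439  0.1037  0.0615] turn [-0.      0.0012 -1.2431] deg 71.2
```

drive_tool(motion=[{"x": -0.007, "y": 0.015, "z": 0, "rx": 0, "ry": 0, "rz": -0.18}, {"x": -0.013, "y": 0.03, "z": 0, "rx": 0, "ry": 0, "rz": -0.36}, {"x": -0.02, "y": 0.045, "z": 0.01, "rx": 0, "ry": 0, "rz": -0.54}, {"x": -0.026, "y": 0.06, "z": 0.02, "rx": 0, "ry": 0, "rz": -0.72}, {"x": -0.032, "y": 0.075, "z": 0.03, "rx": 0, "ry": 0, "rz": -0.9}, {"x": -0.038, "y": 0.09, "z": 0.04, "rx": 0, "ry": 0, "rz": -1.08}, {"x": -0.044, "y": 0.104, "z": 0.05, "rx": 0, "ry": 0, "rz": -1.243}, {"x": -0.044, "y": 0.104, "z": 0.06, "rx": 0, "ry": 0, "rz": -1.243}])

```text
time: 14.52
eef_pos: [0.4893, 0.1827, 0.3006]
tcp_rot: [-0.705, 0.709, 0.0, 0.0]
contact_force: [0.3, -0.1, -3.7]
grip_width: 0.0229
gripper_force: 60.3
```

Run:
```python
from geo import *
s=st(); go([.489,.1825,.12],down(270),s)
from eye import eye; eye()
c=ctrl.capture("wrist"); cv2.imwrite("pics/ov.png",c["color"])
for k in ["case_boss","case_rest"]:
    for r in ctrl.place_of(c,k)[:2]:
        u,v=r["position"]; du,dv=(u-c["cx"])/c["fx"],(v-c["cy"])/c["fy"]; q=np.hypot(du,dv); M=c["mount"]
        D=M[:3,:3]@[du/q*np.sin(q),dv/q*np.sin(q),np.cos(q)]; R=Rot.from_quat(s["tcp_rot"]).as_matrix(); D=R@D; O=R@M[:3,3]+s["eef_pos"]; print(k,r["confidence"],u,v,O+D*((.026-O[2])/D[2]))
```

```text
14.525 [ 0.299  0.232  1.798  0.001  1.112 -2.838] [0.4893 0.1827 0.3006] toolx [-0.005  -1.     -0.0006] toolz [-0.0003  0.0006 -1.    ] F [ 0.3313 -0.0557 -3.7243] w 0.02285062554996422
shift [0.0003 0.0002 0.1806] turn [ 0.0003  0.0006 -0.005 ] deg 0.3
hole 220 centre [0.051  0.0013] R 0.014892221370269765
outer 217 centre [0.0501 0.0013] R 0.024787601412515715
case_boss 0.85 314.6 133.2 [0.4922 0.1374 0.026 ]
case_rest 0.77 318.4 201.3 [0.4874 0.2321 0.026 ]
case_rest 0.53 401.8 142.9 [0.3722 0.1489 0.026 ]
```

View pics/ov.png

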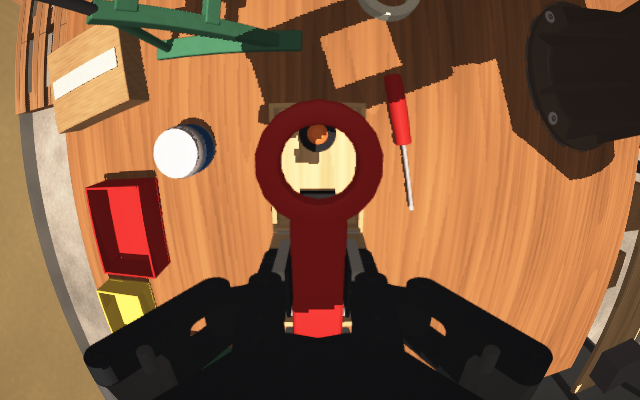

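The case sits under the held eye, with the boss at (317,133) seen through the hole. I'll descend partway and measure again.

drive_tool(motion=[{"x": 0, "y": 0, "z": 0.05, "rx": 0, "ry": 0, "rz": 0}, {"x": 0, "y": 0, "z": 0.1, "rx": 0, "ry": 0, "rz": 0}, {"x": 0, "y": 0, "z": 0.15, "rx": 0, "ry": 0, "rz": 0}, {"x": 0, "y": 0, "z": 0.19, "rx": 0, "ry": 0, "rz": 0}, {"x": 0, "y": 0, "z": 0.22, "rx": 0, "ry": 0, "rz": 0}, {"x": 0, "y": 0, "z": 0.235, "rx": 0, "ry": 0, "rz": 0}, {"x": 0, "y": 0, "z": 0.235, "rx": 0, "ry": 0, "rz": 0}])

```text
time: 15.6
eef_pos: [0.4897, 0.1811, 0.0662]
tcp_rot: [-0.704, 0.71, -0.0, 0.0]
contact_force: [-0.2, -1.0, -1.9]
grip_width: 0.0223
gripper_force: 60.2
```

Run:
```python
from geo import *
s=st()
from eye import eye; eye()
c=ctrl.capture("wrist"); cv2.imwrite("pics/ov2.png",cv2.resize(c["color"][50:310,200:440],(554,600)))
H,S,V=[x.astype(int) for x in cv2.split(cv2.cvtColor(c["color"],cv2.COLOR_BGR2HSV))]
m=(H>8)&(H<18)&(S>180)&(V>90); yy,xx=np.nonzero(m); k=(xx>250)&(xx<390)&(yy>60)&(yy<260); xx,yy=xx[k],yy[k]; print("orange px",len(xx),xx.min(),xx.max(),yy.min(),yy.max())
M=c["mount"]; R=Rot.from_quat(s["tcp_rot"]).as_matrix()
def w(u,v,z):
    du,dv=(u-c["cx"])/c["fx"],(v-c["cy"])/c["fy"]; q=np.hypot(du,dv)
    D=R@M[:3,:3]@[du/q*np.sin(q),dv/q*np.sin(q),np.cos(q)]; O=R@M[:3,3]+s["eef_pos"]; return O+D*((z-O[2])/D[2])
for r in ctrl.place_of(c,"case_boss")[:2]: print(r, w(*r["position"],.026))
print("orange mean top", w(xx.mean(),yy.mean(),.035)); print("cam",R@M[:3,3]+s["eef_pos"])
```

```text
15.6 [ 0.296  0.541  2.028 -0.     0.573 -2.837] [0.4897 0.1811 0.0662] toolx [-0.0081 -1.      0.0001] toolz [ 0.0001 -0.0001 -1.    ] F [-0.188 -0.958 -1.875] w 0.022310857931452516
hole 219 centre [0.051  0.0013] R 0.014650663310471572
outer 215 centre [0.0501 0.0013] R 0.0248258686314532
orange px 1747 297 343 133 180
{'position': [322.2, 158.2], 'confidence': 0.88} [0.4857 0.1375 0.026 ]
orange mean top [0.4871 0.1352 0.035 ]
cam [0.4882 0.1124 0.209 ]
```

View pics/ov2.png

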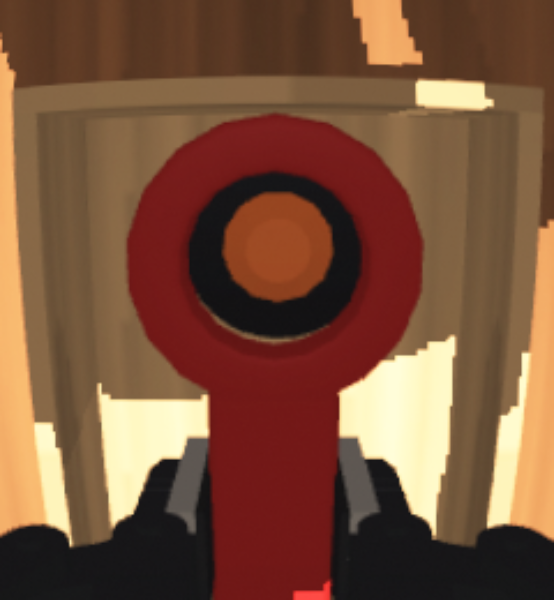

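```bash
cat > boss.py <<'E'
from geo import *
s=st(); c=ctrl.capture("wrist"); H,S,V=[x.astype(int) for x in cv2.split(cv2.cvtColor(c["color"],cv2.COLOR_BGR2HSV))]
M=np.array(c["mount"]); R=Rot.from_quat(s["tcp_rot"]).as_matrix()
def w(q,z):
    du,dv=(q[:,0]-c["cx"])/c["fx"],(q[:,1]-c["cy"])/c["fy"]; r=np.hypot(du,dv)+1e-9
    D=np.stack([du/r*np.sin(r),dv/r*np.sin(r),np.cos(r)],1)@(R@M[:3,:3]).T; O=R@M[:3,3]+s["eef_pos"]; return (O+D*((z-O[2])/D[:,2])[:,None])[:,:2]
def fit(P):
    for _ in range(3):
        x=np.linalg.lstsq(np.c_[2*P,np.ones(len(P))],(P**2).sum(1),rcond=None)[0]; r=np.sqrt(x[2]+x[:2]@x[:2]); e=np.abs(np.hypot(*(P-x[:2]).T)-r); P=P[e<=np.percentile(e,90)]
    return x[:2],r
roi=np.zeros(H.shape,bool); roi[60:240,230:410]=1
def big(m): return max(cv2.findContours((m&roi).astype(np.uint8),cv2.RETR_EXTERNAL,cv2.CHAIN_APPROX_NONE)[0],key=cv2.contourArea)[:,0].astype(float)
zt=s["eef_pos"][2]
b=big((H>8)&(H<18)&(S>180)&(V>90)); red=big(((H<8)|(H>172))&(S>150)&(V>50))
print("boss@.031",fit(w(b,.031)))
for dz in (.0245,.0195):
    P=w(red,zt+dz); P=P[P[:,1]<s["eef_pos"][1]-.045]; print("eye top",dz,fit(P))
d=c["depth"]; Y,X=np.nonzero(((H<8)|(H>172))&(S>150)&roi); print("ring depth",np.median(d[Y,X]), "boss depth",np.median(d[150:160,315:325]))
E
python3 boss.py
```

```text
15.75 [ 0.297  0.538  2.027 -0.     0.573 -2.837] [0.4906 0.1816 0.0676] toolx [-0.0075 -1.     -0.0007] toolz [ 0.0028  0.0007 -1.    ] F [-0.2188  0.4354 -2.0537] w 0.022973366323898514
boss@.031 (array([0.4876, 0.1362]), np.float64(0.013527307862656596))
eye top 0.0245 (array([0.4889, 0.1316]), np.float64(0.02489671430275595))
eye top 0.0195 (array([0.4889, 0.1323]), np.float64(0.02592827730905342))
ring depth 0.12121041 boss depth 0.17277533
```

drive_tool(motion=[{"x": -0.004, "y": 0.001, "z": 0, "rx": 0, "ry": 0, "rz": 0}, {"x": -0.004, "y": 0.001, "z": 0.012, "rx": 0, "ry": 0, "rz": 0}, {"x": -0.004, "y": 0.001, "z": 0.024, "rx": 0, "ry": 0, "rz": 0}, {"x": -0.004, "y": 0.001, "z": 0.034, "rx": 0, "ry": 0, "rz": 0}, {"x": -0.004, "y": 0.001, "z": 0.034, "rx": 0, "ry": 0, "rz": 0}, {"x": -0.004, "y": 0.001, "z": 0.034, "rx": 0, "ry": 0, "rz": 0}])

```text
time: 16.55
eef_pos: [0.4888, 0.1853, 0.0323]
tcp_rot: [-0.705, 0.71, -0.0, 0.0]
contact_force: [0.4, 0.7, -2.7]
grip_width: 0.0227
gripper_force: 60.3
```

```bash
python3 boss.py
python3 - <<'E'
from h import *
c=ctrl.capture("wrist"); cv2.imwrite("pics/ov3.png",cv2.resize(c["color"][50:310,200:440],(443,480)))
E
```

```text
16.55 [ 0.305  0.6    2.042 -0.     0.499 -2.83 ] [0.4888 0.1853 0.0323] toolx [-0.0071 -1.     -0.0001] toolz [ 0.0007  0.     -1.    ] F [ 0.423   0.7026 -2.6846] w 0.022730752839655637
boss@.031 (array([0.4876, 0.1363]), np.float64(0.013558637753344606))
eye top 0.0245 (array([0.4871, 0.1354]), np.float64(0.024901054862281675))
eye top 0.0195 (array([0.4871, 0.1361]), np.float64(0.02593107633802378))
ring depth 0.12127463 boss depth 0.1373976
```

View pics/ov3.png

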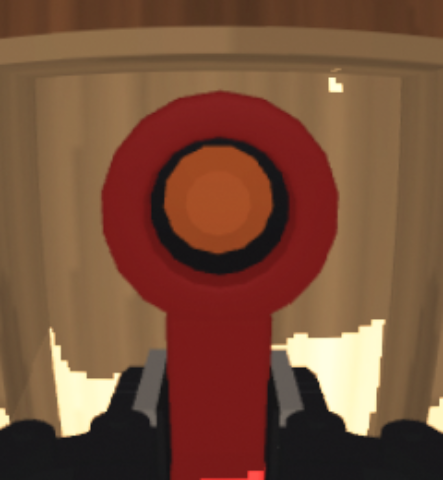

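Boss and eye centres agree to within 1 mm, so I'll lower slowly.

drive_tool(motion=[{"x": -0.0005, "y": -0.0005, "z": 0.003, "rx": 0, "ry": 0, "rz": 0}, {"x": -0.0005, "y": -0.0005, "z": 0.006, "rx": 0, "ry": 0, "rz": 0}, {"x": -0.0005, "y": -0.0005, "z": 0.009, "rx": 0, "ry": 0, "rz": 0}, {"x": -0.0005, "y": -0.0005, "z": 0.012, "rx": 0, "ry": 0, "rz": 0}, {"x": -0.0005, "y": -0.0005, "z": 0.014, "rx": 0, "ry": 0, "rz": 0}, {"x": -0.0005, "y": -0.0005, "z": 0.014, "rx": 0, "ry": 0, "rz": 0}])

```text
time: 17.4
eef_pos: [0.4892, 0.1858, 0.0182]
tcp_rot: [-0.705, 0.71, -0.0, 0.0]
contact_force: [0.5, 0.1, -1.9]
grip_width: 0.0228
gripper_force: 60.3
```

```bash
python3 boss.py
```

```text
17.4 [ 0.305  0.626  2.046 -0.     0.469 -2.829] [0.4892 0.1858 0.0182] toolx [-0.0071 -1.     -0.0001] toolz [ 0.0007  0.     -1.    ] F [ 0.5468  0.0964 -1.9337] w 0.02281655879695748
boss@.031 (array([0.4876, 0.1364]), np.float64(0.013524952764955508))
eye top 0.0245 (array([0.4875, 0.1359]), np.float64(0.024902016453873552))
eye top 0.0195 (array([0.4875, 0.1366]), np.float64(0.025935253521370813))
ring depth 0.12125993 boss depth 0.123469085
```

drive_tool(motion=[{"x": 0, "y": 0, "z": 0.001, "rx": 0, "ry": 0, "rz": 0}, {"x": 0, "y": 0, "z": 0.002, "rx": 0, "ry": 0, "rz": 0}, {"x": 0, "y": 0, "z": 0.003, "rx": 0, "ry": 0, "rz": 0}, {"x": 0, "y": 0, "z": 0.003, "rx": 0, "ry": 0, "rz": 0}])

```text
time: 17.95
eef_pos: [0.4893, 0.1858, 0.0154]
tcp_rot: [-0.705, 0.71, -0.0, 0.0]
contact_force: [0.1, -0.5, -2.7]
grip_width: 0.0231
gripper_force: 60.3
```

drive_tool(motion=[{"x": 0, "y": 0, "z": 0.001, "rx": 0, "ry": 0, "rz": 0}, {"x": 0, "y": 0, "z": 0.002, "rx": 0, "ry": 0, "rz": 0}, {"x": 0, "y": 0, "z": 0.002, "rx": 0, "ry": 0, "rz": 0}])

```text
time: 18.32
eef_pos: [0.4894, 0.1859, 0.014]
tcp_rot: [-0.705, 0.71, -0.0, 0.001]
contact_force: [-2.7, -0.3, 12.1]
grip_width: 0.0228
gripper_force: 62.0
```

Seated at the expected height with about 15 N of contact force. Releasing now.

drive_tool(motion=[{"x": 0, "y": 0, "z": -0.0005, "rx": 0, "ry": 0, "rz": 0}, {"x": 0, "y": 0, "z": -0.0005, "rx": 0, "ry": 0, "rz": 0}, {"x": 0, "y": 0, "z": -0.0005, "rx": 0, "ry": 0, "rz": 0}, {"x": 0, "y": 0, "z": -0.0005, "rx": 0, "ry": 0, "rz": 0}], grip=0.045)

```text
time: 18.82
eef_pos: [0.4893, 0.1859, 0.0139]
tcp_rot: [-0.705, 0.71, -0.0, 0.0]
contact_force: [0.1, -0.1, 0.3]
grip_width: 0.0447
gripper_force: 0.0
```

drive_tool(motion=[{"x": 0, "y": 0, "z": -0.01, "rx": 0, "ry": 0, "rz": 0}, {"x": 0, "y": 0, "z": -0.03, "rx": 0, "ry": 0, "rz": 0}, {"x": 0, "y": 0, "z": -0.06, "rx": 0, "ry": 0, "rz": 0}, {"x": 0, "y": 0, "z": -0.11, "rx": 0, "ry": 0, "rz": 0}, {"x": 0, "y": 0, "z": -0.17, "rx": 0, "ry": 0, "rz": 0}, {"x": 0, "y": 0, "z": -0.23, "rx": 0, "ry": 0, "rz": 0}, {"x": 0, "y": 0, "z": -0.29, "rx": 0, "ry": 0, "rz": 0}, {"x": 0, "y": 0, "z": -0.29, "rx": 0, "ry": 0, "rz": 0}])

```text
time: 19.82
eef_pos: [0.491, 0.1865, 0.3093]
tcp_rot: [-0.705, 0.71, -0.002, 0.004]
contact_force: [0.3, -0.8, -0.0]
grip_width: 0.0449
gripper_force: 0.0
```

Run:
```python
from geo import *
s=st(); c=ctrl.capture("side"); b=ctrl.capture("wrist")
cv2.imwrite("pics/rel.png",np.hstack([cv2.resize(c["color"][140:280,200:340],(420,420)),cv2.resize(b["color"][90:290,220:420],(370,420))]))
H,S,V=[x.astype(int) for x in cv2.split(cv2.cvtColor(c["color"],cv2.COLOR_BGR2HSV))]
P=cloud(c,((H<8)|(H>172))&(S>150)&(V>50)); P=P[np.all((P>[.44,.1,.01])&(P<[.54,.26,.09]),1)]; print(len(P),np.percentile(P,[2,50,98],0)); print(np.linalg.lstsq(np.c_[P[:,:2]-[.489,.15],np.ones(len(P))],P[:,2],rcond=None)[0])
L=cloud(c,np.ones(H.shape,bool)); L=L[np.all((L>[.42,.26,.08])&(L<[.56,.4,.25]),1)]; o_=L.mean(0); n_=np.linalg.svd(L-o_,full_matrices=False)[2][2]; print("lid",len(L),o_,n_,L.max(0))
```

```text
19.825 [ 0.305  0.223  1.787 -0.     1.122 -2.829] [0.491  0.1865 0.3093] toolx [-0.0071 -1.     -0.0028] toolz [ 0.0092  0.0027 -1.    ] F [ 0.2944 -0.835  -0.039 ] w 0.04491245377546814
258 [[0.4648 0.1154 0.0303]
 [0.4867 0.1632 0.0375]
 [0.5107 0.2214 0.0422]]
[-0.0056 -0.0062  0.0372]
lid 1572 [0.4866 0.2785 0.1549] [ 0.0068  0.9951 -0.0984] [0.5529 0.294  0.2251]
```

View pics/rel.png

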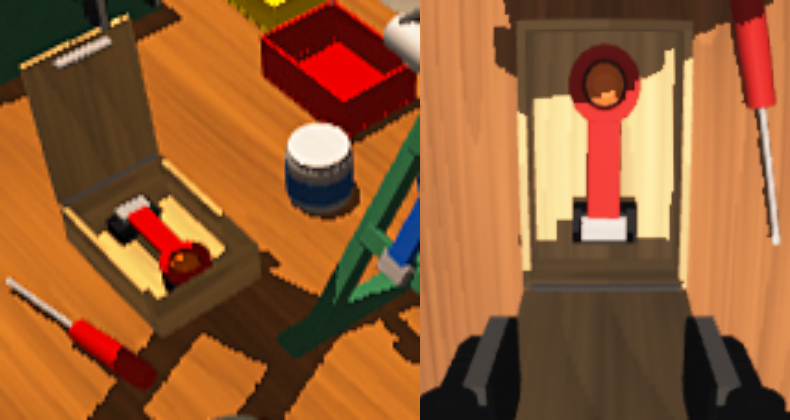

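The spanner lies level: its top is at z of about 0.0375, the eye is over the boss at (604,85) and the tail is on the block at (605,225). Next I'll take the closed fingers behind the lid.

drive_tool(motion=[{"x": -0.04, "y": 0, "z": 0, "rx": 0, "ry": 0, "rz": 0}, {"x": -0.09, "y": 0, "z": 0, "rx": 0, "ry": 0, "rz": 0}, {"x": -0.15, "y": 0, "z": 0, "rx": 0, "ry": 0, "rz": 0}, {"x": -0.16, "y": 0, "z": 0, "rx": 0, "ry": 0, "rz": 0}, {"x": -0.16, "y": 0, "z": 0.03, "rx": 0, "ry": 0, "rz": 0}, {"x": -0.16, "y": 0, "z": 0.07, "rx": 0, "ry": 0, "rz": 0}, {"x": -0.16, "y": 0, "z": 0.105, "rx": 0, "ry": 0, "rz": 0}, {"x": -0.16, "y": 0, "z": 0.115, "rx": 0, "ry": 0, "rz": 0}], grip=0.0)

```text
time: 20.92
eef_pos: [0.4886, 0.3442, 0.186]
tcp_rot: [-0.704, 0.71, 0.0, -0.002]
contact_force: [0.5, -0.4, 0.4]
grip_width: 0.0001
gripper_force: 0.0
```

Run:
```python
from geo import *
s=st()
for p in [(.2855,.18),(.2197,.166),(.184,.138),(.159,.10),(.1515,.074),(.1495,.055)]: go([.489,*p],down(270),s)
```

```text
20.925 [ 0.563  0.458  1.763 -0.001  0.925 -2.57 ] [0.4886 0.3442 0.186 ] toolx [-0.0074 -1.      0.0029] toolz [-0.0036 -0.0029 -1.    ] F [ 0.5076 -0.4214  0.3653] w 0.0001018666958662187
shift [ 0.0587 -0.0009  0.0062] turn [ 0.0036 -0.0029 -0.0074] deg 0.5
shift [ 0.1245 -0.0014  0.0204] turn [ 0.0036 -0.0029 -0.0074] deg 0.5
shift [ 0.1601 -0.0018  0.0485] turn [ 0.0036 -0.0029 -0.0074] deg 0.5
shift [ 0.185  -0.0021  0.0866] turn [ 0.0036 -0.0029 -0.0074] deg 0.5
shift [ 0.1924 -0.0023  0.1126] turn [ 0.0036 -0.0029 -0.0074] deg 0.5
shift [ 0.1943 -0.0024  0.1316] turn [ 0.0036 -0.0029 -0.0074] deg 0.5
```

drive_tool(motion=[{"x": 0.02, "y": 0, "z": 0, "rx": 0, "ry": 0, "rz": 0}, {"x": 0.04, "y": 0, "z": 0.002, "rx": 0, "ry": 0, "rz": 0}, {"x": 0.059, "y": -0.001, "z": 0.006, "rx": 0, "ry": 0, "rz": 0}, {"x": 0.08, "y": -0.001, "z": 0.008, "rx": 0, "ry": 0, "rz": 0}, {"x": 0.1, "y": -0.001, "z": 0.013, "rx": 0, "ry": 0, "rz": 0}, {"x": 0.125, "y": -0.001, "z": 0.02, "rx": 0, "ry": 0, "rz": 0}, {"x": 0.143, "y": -0.002, "z": 0.032, "rx": 0, "ry": 0, "rz": 0}, {"x": 0.16, "y": -0.002, "z": 0.048, "rx": 0, "ry": 0, "rz": 0}])

```text
time: 21.92
eef_pos: [0.4914, 0.1846, 0.1403]
tcp_rot: [-0.704, 0.71, -0.0, 0.001]
contact_force: [1.7, 0.9, 0.5]
grip_width: 0.0001
gripper_force: 0.6
```

Run:
```python
from geo import *
s=st()
for p in [(.184,.138),(.159,.10),(.1515,.074),(.1495,.055)]: go([.489,*p],down(270),s)
c=ctrl.capture("side"); cv2.imwrite("pics/lid.png",cv2.resize(c["color"][130:290,190:350],(480,480)))
```

```text
21.925 [ 0.302  0.425  1.973 -0.     0.742 -2.832] [0.4914 0.1846 0.1403] toolx [-0.0076 -1.     -0.0003] toolz [ 0.0015  0.0003 -1.    ] F [1.7258 0.8635 0.4704] w 5.855862015473779e-05
shift [0.0006 0.0024 0.0023] turn [-0.0015  0.0003 -0.0076] deg 0.4
shift [0.0256 0.0023 0.0403] turn [-0.0015  0.0003 -0.0076] deg 0.4
shift [0.0331 0.0023 0.0663] turn [-0.0015  0.0003 -0.0076] deg 0.4
shift [0.0351 0.0023 0.0853] turn [-0.0015  0.0003 -0.0076] deg 0.4
```

View pics/lid.png

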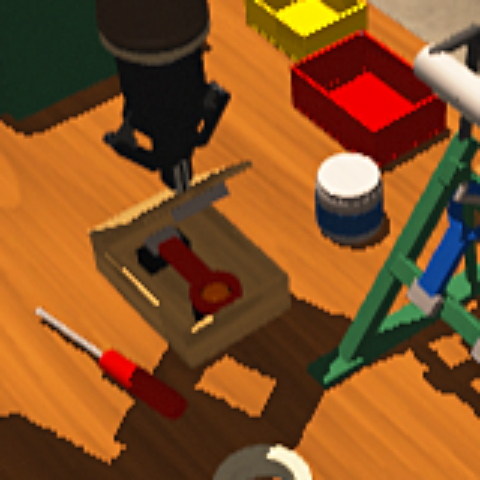

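The lid is swinging over with the fingertips on its outer face, tab at about (200,200). I'll follow the arc down.

drive_tool(motion=[{"x": 0.008, "y": 0.001, "z": 0.01, "rx": 0, "ry": 0, "rz": 0}, {"x": 0.017, "y": 0.002, "z": 0.025, "rx": 0, "ry": 0, "rz": 0}, {"x": 0.025, "y": 0.002, "z": 0.04, "rx": 0, "ry": 0, "rz": 0}, {"x": 0.03, "y": 0.002, "z": 0.053, "rx": 0, "ry": 0, "rz": 0}, {"x": 0.034, "y": 0.002, "z": 0.066, "rx": 0, "ry": 0, "rz": 0}, {"x": 0.036, "y": 0.002, "z": 0.075, "rx": 0, "ry": 0, "rz": 0}, {"x": 0.037, "y": 0.002, "z": 0.082, "rx": 0, "ry": 0, "rz": 0}, {"x": 0.037, "y": 0.002, "z": 0.082, "rx": 0, "ry": 0, "rz": 0}])

```text
time: 22.98
eef_pos: [0.4888, 0.1488, 0.0585]
tcp_rot: [-0.705, 0.71, -0.0, 0.0]
contact_force: [-0.9, 0.5, -0.5]
grip_width: 0.0001
gripper_force: 0.0
```

drive_tool(motion=[{"x": 0, "y": 0, "z": 0.001, "rx": 0, "ry": 0, "rz": 0}, {"x": 0, "y": 0, "z": 0.002, "rx": 0, "ry": 0, "rz": 0}, {"x": 0, "y": 0, "z": 0.003, "rx": 0, "ry": 0, "rz": 0}])

```text
time: 23.35
eef_pos: [0.4892, 0.1489, 0.0561]
tcp_rot: [-0.705, 0.71, -0.0, 0.001]
contact_force: [0.9, -0.3, 1.3]
grip_width: 0.0001
gripper_force: 0.4
```

drive_tool(motion=[{"x": 0, "y": 0, "z": 0.0008, "rx": 0, "ry": 0, "rz": 0}, {"x": 0, "y": 0, "z": 0.0016, "rx": 0, "ry": 0, "rz": 0}, {"x": 0, "y": 0, "z": 0.0016, "rx": 0, "ry": 0, "rz": 0}])

```text
time: 23.72
eef_pos: [0.4894, 0.1489, 0.0556]
tcp_rot: [-0.705, 0.71, -0.001, 0.001]
contact_force: [-4.8, -1.4, 29.4]
grip_width: 0.0
gripper_force: 15.0
```

It stops firmly at z = 0.0556, which fits a shut lid whose top is at 0.056. Retreating and checking.

drive_tool(motion=[{"x": 0, "y": 0, "z": -0.01, "rx": 0, "ry": 0, "rz": 0}, {"x": 0, "y": 0, "z": -0.05, "rx": 0, "ry": 0, "rz": 0}, {"x": 0, "y": 0, "z": -0.1, "rx": 0, "ry": 0, "rz": 0}, {"x": 0, "y": 0, "z": -0.16, "rx": 0, "ry": 0, "rz": 0}, {"x": -0.05, "y": 0, "z": -0.2, "rx": 0, "ry": 0, "rz": 0}, {"x": -0.1, "y": 0, "z": -0.22, "rx": 0, "ry": 0, "rz": 0}, {"x": -0.15, "y": 0, "z": -0.24, "rx": 0, "ry": 0, "rz": 0}, {"x": -0.15, "y": 0, "z": -0.24, "rx": 0, "ry": 0, "rz": 0}])

```text
time: 24.72
eef_pos: [0.4902, 0.3021, 0.296]
tcp_rot: [-0.706, 0.709, -0.0, 0.002]
contact_force: [0.3, -0.7, -0.6]
grip_width: 0.0003
gripper_force: 0.0
```

Run:
```python
from geo import *
s=st()
for n in ("scene","side"):
    c=ctrl.capture(n); P=cloud(c,np.ones((400,640),bool)); L=P[np.all((P>[.435,.11,.035])&(P<[.54,.26,.12]),1)]
    print(n,len(L),"top z",np.percentile(L[:,2],[5,50,95]),"slope",np.linalg.lstsq(np.c_[L[:,:2]-[.489,.18],np.ones(len(L))],L[:,2],rcond=None)[0])
    if n=="side": cv2.imwrite("pics/end.png",cv2.resize(c["color"][110:330,200:480],(763,600)))
```

```text
24.725 [ 0.5    0.313  1.694  0.     1.13  -2.638] [0.4902 0.3021 0.296 ] toolx [-0.0041 -1.     -0.0022] toolz [ 0.0035  0.0022 -1.    ] F [ 0.2505 -0.6792 -0.6106] w 0.0003456944787352237
scene 865 top z [0.0529 0.056  0.0593] slope [0.0021 0.0002 0.0561]
side 1255 top z [0.0529 0.0563 0.0596] slope [-0.0012 -0.0013  0.0563]
```

View pics/end.png

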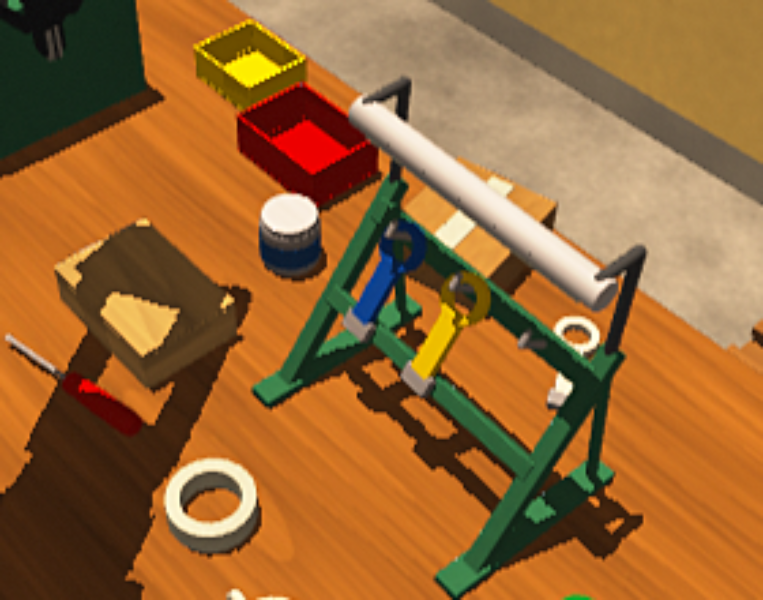

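The lid is flat at z = 0.056. The blue and yellow spanners still hang, the bystanders look unmoved, and the arm is clear.

```bash
python3 -c "
from rig import ctrl
print(ctrl.sign_off())"
```

```text
the job is handed in; nothing more can be done
None
```

The red spanner lies in the case, eye over the boss and tail on the rest block, with the lid fully shut and the other two spanners still hanging; I handed the job in at about 25 s, after one mistaken extra upward move as the eye left the peg slid the spanner about 5 mm in the grip, which I corrected for.

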